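# Clamp a gift box in the packing jig with its wing nut

## Robot

A 7-joint arm with a two-finger parallel gripper is mounted at the origin on a cart in front of the work surface, level with it; the furniture and walls round the work are solid. World frame = base frame: x ahead of the robot, y to its left, z up, the work surface at z = 0. Lengths are in m, angles in rad, forces in N, time in s.
With the tool pointing down it reaches from about 0.35 to 0.9 m from the base axis. Payload 8.1 kg.
Tool frame: the origin (TCP) lies on the centre line of the jaws, within the pads' length; the fingertips stand 19 mm ahead of it and the grasp point (between the pads) is the TCP; z points along the fingers, y is the direction in which the jaws open and shut (so a half turn about z gives the same grasp; the last joint's range is limited). The gripper opens to 92 mm and grips with 3 to 60 N. Pads are 19 mm wide; open, the fingers measure 130 mm over their backs; the gripper's body (75 mm by 190 mm) begins 47 mm behind the grasp point.
Start: joints at [1.169, 0.434, 0.025, 1.573, -0.012, 1.134, -0.075], TCP at [0.184, -0.597, 0.246] pointing down, gripper open.
Joint ranges: [-2.62, 2.62], [-0.44, 2.09], [-1.27, 1.32], [0.08, 2.57], [-1.32, 4.46], [0.12, 2], [-2.74, 2.74]. Speed limits (rad/s): [2.22, 2.22, 3.01, 3.01, 3.14, 3.14, 3.14].

## Interface

Orientations are given as a rotation vector (axis times angle).
In Python, from cell import monitor, imaging, workorder, outline_of gives the robot as it stands.
- The arm moves only by the tool move_arm, never from a script. Its argument "series" is a list of rows, each a list of 6 numbers: the shift along the world's x, y, z in cm, then the turn, a rotation vector about the world's x, y, z in degrees. A call has 1 to 8 rows; each row shifts and turns the commanded pose from where the row before left it; what a row does not reach is not made up. A row lasts 1/10 s, in which the tool goes at most 50 mm and 8.59 degrees, less where a joint would pass 70% of its speed; a pose out of reach is approached as far as the arm can. A call with a gripper value outside its range is refused whole. "grip" is the opening, from 0 (shut) to 1 (fully open), set as the call begins (left out, the last holds). The fingers move at their own pace and stop on an object; "force" is the grip in N (left out, the last holds). Time passes only in rows, so rows that do not move let the fingers close. It gives the time, the measured TCP pose, the force and the opening at its end, in the units of the state.
- monitor.observe(): the state, without advancing time (a new reading comes with each control period).
- imaging.get_image(name): name is "side" or "top" or "wrist"; returns a dict with "color" (400x640x3 uint8, red, green, blue), "fx", "fy", "cx", "cy" (pixels), "rvec" (rotation vector, rad) and "tvec" (3), from world to camera coordinates, as OpenCV has them; the wrist camera has in their place "mount" (4x4, takes a point from camera to tool coordinates, whose origin is the TCP and whose axes are the flange's). Camera axes: x right, y down, z forward; pixel columns grow to the right and rows downward; lengths in m; the calibration is good to about 2 mm. A picture is of the moment at which its call begins: read the wrist's pose just before it. There is no depth.
- workorder.sign_off(): hands the job in, once; it reports no verdict.
Trained networks look in the newest picture that a camera, given by its name, has taken for a name from the list of things; names that differ only in an ending like _2 or _b are one class to them, and where a whole thing is asked for, a point or a joint stands for the part that bears it (a point fixed in the world has none). Each returns a list of dicts, best first, with "p" (0 to 1); they miss things now and then, are a little off and sometimes report something else, mostly with a low value. They report only what shows in the picture. A call takes as long as a camera call.
- outline_of(camera, thing): "mask" (400x640 bool, what is visible of it) and "rect" ([left, top, width, height] in pixels, round what is visible of it).
The state is a dict: "clock": time; "joints": joint angles; "dq": joint speeds; "joint_efforts": joint torques, N m; "position": TCP position; "ee_rot": TCP orientation; "force": force on the tool from outside, world axes, zero at the start; "ft_torque": the same for the moment, N m; "width": opening from 0.0 (shut) to 1.0 (fully open).
Only numpy, scipy, OpenCV 4.12 (cv2) and the standard library are available. Lean on these libraries where they do the work, as an engineer would, in place of code of your own. Each camera call takes 0.05 s, during which the arm holds its last target. There are 200 camera calls.

## Task

Clamp the closed gift box in the wooden packing jig using only closed fingertips: push the box straight back until it is fully home and square against the jig's back fence, then push the wings of the wing nut round clockwise (seen from above), stroke after stroke, until the strap bar bears firmly on the box lid. Do not lift the box, do not pinch or force the wing nut, and leave the scissors and the ribbon spool and marker lying beside the jig where they are.

Things in the scene. Friction and masses are not known exactly. Their poses are not given: they have to be found in the camera images.
- jig: Fixed packing jig: plywood board, 310 x 290 x 12 mm, with pale wooden fences. Origin: on the bench under the centre of the home position of the box; x from the open front to the back fence, y left, z up. Board: x -145 to 165 mm, y -145 to 145 mm. Side guides (x -75 to 75 mm, to z = 36 mm) have inner faces at y = +-126 mm. Turned by up to 15 degrees.
- fence (a point): Middle of the top front edge of the clamp block. Its front face is the box's stop, at x = 72 mm in the jig's frame, level with the face of the long back fence (to 44 mm above the bench). The block spans x 72 to 154 mm, y -45 to 45 mm, to z = 64 mm.
- guide_rod (a point): Top of the upright steel guide rod, 10 mm diameter, at x = 140 mm, y = 0 in the jig's frame, 128 mm above the bench: 40 mm behind the nut's axis. It keeps a fingertip from circling right round the nut.
- box: Closed brown kraft gift box, window lid over iced gingerbread, 232 x 144 x 62 mm, 0.17 to 0.31 kg, loose on the jig's board (12 mm above the bench). Origin: centre of its underside; z up, x along its long side (the jig's y). Starts 30 to 55 mm short of the fence; home when its back side touches the fence, its origin then at x = 0 in the jig's frame.
- clamp_bar: Flat aluminium strap bar, 108 x 36 x 12 mm, long side along the jig's x, with a black rubber pad (20 x 34 mm) under its front end, over the home box's back rim. Moves only up and down with the nut. Origin: on the nut's axis (x = 100 mm in the jig's frame), at the underside of the metal.
- pad (a point): Centre of the underside of the rubber pad, 38 mm in front of the nut's axis. The pad starts about 5 to 9 mm above the lid (the lid's top is 74 mm above the bench).
- nut_centre (a point): On the vertical axis of the steel wing nut, half-way up its wings; sinks with the bar. Two opposite flat upright wings, 6 mm thick, 24 mm tall (12 mm above and below this point), reach 33 mm from the axis; their tops have 4 mm high round ears. Hub 24 mm across at its foot, 16 at its top. The bar's metal top is 19 mm below this point.
- wing_tip (a point): The outer end of one of the two (alike) wings, 33 mm from the nut's axis, at half height: the direction from nut_centre to it is the direction of the wings.
- wing_nut (a joint): Turn of the wing nut in rad, growing clockwise as seen from above, which lowers the bar by 6 mm a full turn. It starts at 2 to 6; the pad meets the lid near 11.5, the thread ends at 14. It turns freely with light friction (about 0.04 N m, so 1 to 2 N at the wings), stays where it is left (it only eases back to about 11.9 if turned tighter), and resists clearly more as the pad presses on the lid.
- scissors: Red-handled scissors, 87 x 199 x 9 mm, lying on the bench at the left; not to be disturbed.
- spool: Spool of red ribbon, 104 x 132 x 32 mm, lying close to the right side of the jig; not to be disturbed.
- marker: Black and white marker pen, 135 mm long, lying close to the left side of the jig; not to be disturbed.

How it is judged:
By the outcome, as a careful person would: the job done as asked, in the order asked, and still so for the second after the job is handed in, with the robot touching nothing.
It also fails if it takes over 72 s, if anything falls off the work surface, if the arm or the gripper's body presses on something with over 40 N, if the wrist force passes 120 N, or if a joint passes its speed limit or range.

## Working session

There is one attempt and no reset: what is moved stays moved. The work goes in short steps, Python scripts to look and compute and a tool call to move; the robot and the scene stay as the last step left them, time stands still between calls to the robot, and variables do not carry over. Pictures are saved under pics/ and viewed, about 8 in all and at most 12, crops included, and the job is handed in when it is done.

Besides the shell and the picture viewer there is one more tool, called as a command line: name --pt "numbers of a row" for each row, then --argument value for the rest. move_arm: Moves the arm, as the interface text tells. Its arguments: {"type":"object","properties":{"series":{"type":"array"},"grip":{"type":"number"},"force":{"type":"number"}},"required":["series"]}

```bash
ls; mkdir -p pics; cat > h.py <<'E'
import numpy as np,cv2
from cell import monitor, imaging, workorder, outline_of
def snap(n,f):
    im=imaging.get_image(n); cv2.imwrite('pics/'+f,im['color'][:,:,::-1]); return im
def ray(im,uv,z):
    R,_=cv2.Rodrigues(np.array(im['rvec'],float)); t=np.array(im['tvec'],float).ravel()
    d=R.T@np.array([(uv[0]-im['cx'])/im['fx'],(uv[1]-im['cy'])/im['fy'],1]); c=-R.T@t
    return c+d*(z-c[2])/d[2]
def proj(im,P):
    R,_=cv2.Rodrigues(np.array(im['rvec'],float)); p=np.atleast_2d(P)@R.T+np.array(im['tvec'],float).ravel()
    return np.c_[p[:,0]/p[:,2]*im['fx']+im['cx'],p[:,1]/p[:,2]*im['fy']+im['cy']]
E
python3 - <<'E'
from h import *
s=monitor.observe(); print({k:np.round(v,3).tolist() for k,v in s.items()})
for n in ('top','side'):
    im=snap(n,n+'0.png'); R,_=cv2.Rodrigues(np.array(im['rvec'],float)); print(n,im['fx'],(-R.T@np.array(im['tvec']).ravel()).round(3),R.round(2).tolist())
    for t in ('jig','box','clamp_bar','wing_nut','wing_tip','spool','marker','scissors'):
        for o in outline_of(n,t)[:1]:
            m=o['mask']; 
            r=cv2.minAreaRect(np.argwhere(m)[:,::-1].astype(np.float32)); print(t,round(o['p'],2),o['rect'],m.sum(),np.round(cv2.boxPoints(r)).tolist())
a=cv2.imread('pics/top0.png');cv2.imwrite('pics/top0.png',a)
E
```

```text
pics
{'clock': 0.0, 'joints': [1.169, 0.435, 0.025, 1.574, -0.012, 1.134, -0.075], 'dq': [0.0, 0.001, 0.001, -0.002, -0.0, 0.001, 0.001], 'joint_efforts': [-0.001, -66.785, 0.984, -31.446, -0.061, 0.043, 0.0], 'position': [0.184, -0.597, 0.245], 'ee_rot': [-3.105, -0.467, 0.001], 'force': [0.838, -0.015, 0.627], 'ft_torque': [0.013, -0.029, -0.002], 'width': 0.999}
top 391.09517539115103 [0.399 0.04  1.208] [[0.0, -1.0, -0.01], [-0.99, 0.0, -0.15], [0.15, 0.01, -0.99]]
jig 0.91 [305.6, 137.0, 102.1, 111.8] 5532 [[302.0, 237.0], [317.0, 132.0], [413.0, 145.0], [399.0, 250.0]]
box 0.78 [312.0, 183.8, 84.4, 56.5] 4126 [[312.0, 233.0], [316.0, 182.0], [399.0, 190.0], [394.0, 240.0]]
clamp_bar 0.75 [355.7, 141.8, 13.7, 34.2] 474 [[356.0, 175.0], [359.0, 139.0], [374.0, 140.0], [371.0, 177.0]]
wing_nut 0.41 [356.8, 149.9, 16.4, 13.4] 115 [[354.0, 152.0], [360.0, 146.0], [375.0, 162.0], [370.0, 167.0]]
wing_tip 0.44 [357.6, 151.5, 16.0, 14.0] 86 [[355.0, 152.0], [360.0, 148.0], [374.0, 162.0], [370.0, 167.0]]
spool 0.58 [415.6, 180.9, 28.2, 26.5] 514 [[417.0, 182.0], [442.0, 182.0], [442.0,
[... 525 characters left out ...]
3.0, 151.0], [392.0, 187.0], [331.0, 236.0]]
clamp_bar 0.77 [297.0, 155.4, 29.9, 18.5] 338 [[297.0, 161.0], [307.0, 146.0], [332.0, 161.0], [322.0, 177.0]]
wing_nut 0.41 [302.2, 155.1, 22.4, 11.2] 151 [[303.0, 154.0], [322.0, 154.0], [322.0, 163.0], [303.0, 163.0]]
wing_tip 0.59 [303.8, 152.1, 20.7, 12.7] 125 [[303.0, 155.0], [322.0, 154.0], [322.0, 162.0], [303.0, 164.0]]
spool 0.56 [359.7, 153.1, 22.0, 24.2] 270 [[355.0, 166.0], [361.0, 152.0], [380.0, 160.0], [374.0, 173.0]]
marker 0.76 [284.8, 216.4, 29.0, 20.6] 162 [[284.0, 220.0], [287.0, 216.0], [316.0, 236.0], [314.0, 240.0]]
scissors 0.79 [253.9, 286.4, 48.9, 57.9] 625 [[251.0, 326.0], [301.0, 286.0], [320.0, 309.0], [270.0, 349.0]]
```

```bash
python3 - <<'E'
from h import *
a=cv2.imread('pics/top0.png')[122:262,270:460];cv2.imwrite('pics/top0c.png',cv2.resize(a,None,fx=4.2,fy=4.2,interpolation=cv2.INTER_CUBIC))
im=imaging.get_image('top')
for n,uv,z in [('jig c1',(305,237),.012),('jig',(317,132),.012),('jig',(413,145),.012),('jig',(399,250),.012),('box',(312,233),.074),('box',(316,182),.074),('box',(399,190),.074),('box',(394,240),.074),('nut',(365,157),.1),('bar',(358,140),.09),('bar',(374,140),.09),('bar',(371,177),.09),('bar',(356,175),.09)]: print(n,ray(im,uv,z).round(3))
E
```

```text
jig c1 [0.447 0.084 0.012]
jig [0.778 0.047 0.012]
jig [ 0.735 -0.255  0.012]
jig [ 0.408 -0.201  0.012]
box [0.456 0.061 0.074]
box [0.606 0.05  0.074]
box [ 0.582 -0.193  0.074]
box [ 0.436 -0.175  0.074]
nut [ 0.675 -0.093  0.1  ]
bar [ 0.729 -0.074  0.09 ]
bar [ 0.728 -0.121  0.09 ]
bar [ 0.617 -0.11   0.09 ]
bar [ 0.623 -0.067  0.09 ]
```

View pics/top0c.png

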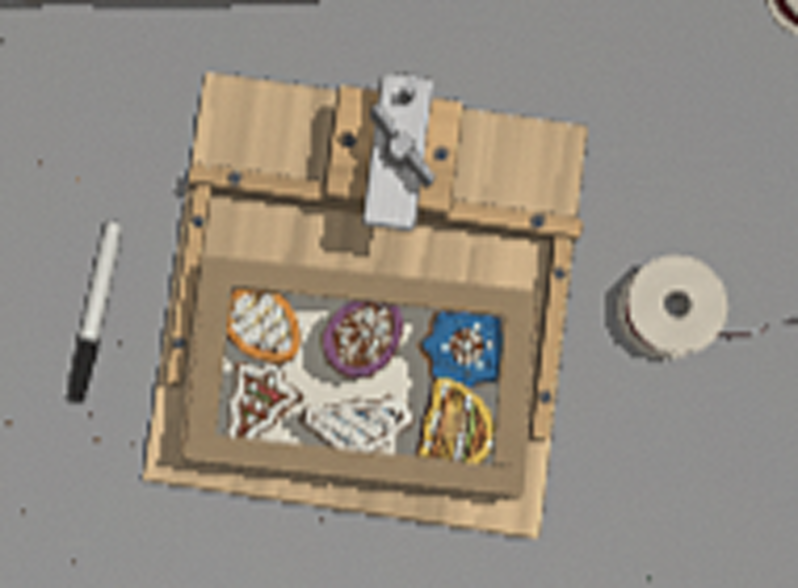

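```bash
cat >> h.py <<'E'
def J(pose,P):
    x,y,a=pose; P=np.atleast_2d(P).astype(float)
    return np.c_[x+P[:,0]*np.cos(a)-P[:,1]*np.sin(a), y+P[:,0]*np.sin(a)+P[:,1]*np.cos(a),P[:,2]]
E
python3 - <<'E'
from h import *
from scipy.optimize import least_squares
im=imaging.get_image('top'); w=snap('wrist','w0.png'); print(np.round(w['mount'],3).tolist(),w['fx'])
c=lambda u,v:(270+u/4.2,122+v/4.2)
uv=np.array([c(205,72),c(587,125),c(540,538),c(145,480)])
P=np.array([[.165,.145,.012],[.165,-.145,.012],[-.145,-.145,.012],[-.145,.145,.012]])
f=least_squares(lambda p:(proj(im,J(p,P))-uv).ravel(),[.59,-.08,-.14]); print(f.x,np.degrees(f.x[2]),f.fun.round(1))
p=f.x
bx=[ray(im,c(*q),.074) for q in [(203,258),(540,290),(522,497),(183,460)]]
print('box',np.round(bx,3).tolist(),np.mean(bx,0))
def inv(q): 
    d=q[:2]-p[:2];a=p[2]; return np.array([d[0]*np.cos(a)+d[1]*np.sin(a),-d[0]*np.sin(a)+d[1]*np.cos(a)])
print('boxjig',[inv(b).round(3).tolist() for b in bx])
for z in (.11,.12): print('nut jig',inv(ray(im,c(402,146),z)).round(3))
a=inv(ray(im,c(378,112),.125));b=inv(ray(im,c(430,185),.125)); print(a,b,np.degrees(np.arctan2(*(a-b)[::-1])))
for n,q in (('rod',(.14,0,.128)),('nut',(.1,0,.118)),('home',(0,0,.012)),('front start',(-.16,0,.05))): print(n,J(p,q).round(4),(proj(im,J(p,q))-[270,122])*4.2)
E
```

```text
[[-0.001, -0.958, -0.287, 0.078], [1.0, -0.0, -0.001, 0.001], [0.001, -0.287, 0.958, -0.14], [0.0, 0.0, 0.0, 1.0]] 287.1768466579559
[ 0.57124936 -0.07761169 -0.14337325] -8.214682220637211 [-0.2 -0.2  0.3 -0.2  0.3  0.2 -0.5  0.2]
box [[0.601, 0.043, 0.074], [0.579, -0.192, 0.074], [0.435, -0.176, 0.074], [0.46, 0.057, 0.074]] [ 0.51880926 -0.06696107  0.074     ]
boxjig [[0.013, 0.124], [0.024, -0.112], [-0.121, -0.116], [-0.129, 0.117]]
nut jig [ 0.103 -0.001]
nut jig [ 0.1 -0. ]
[0.11997189 0.01921748] [ 0.07476294 -0.0218437 ] 42.247405894424894
rod [[ 0.7098 -0.0976  0.128 ]] [[410.39436164  86.28920016]]
nut [[ 0.6702 -0.0919  0.118 ]] [[401.25456969 146.85414095]]
home [[ 0.5712 -0.0776  0.012 ]] [[367.29537357 313.10346148]]
front start [[ 0.4129 -0.0548  0.05  ]] [[343.10644623 529.88127588]]
```

move_arm --pt "1.4 3.4 0 0 0 8.1" --pt "1.4 3.4 0 0 0 8.1" --pt "1.4 3.4 0 0 0 8.1" --pt "1.4 3.4 0 0 0 8.1" --pt "1.4 3.4 0 0 0 8.1" --pt "1.4 3.4 0 0 0 8.1" --pt "1.4 3.4 0 0 0 8.1" --pt "1.4 3.4 0 0 0 8.1" --grip 0 --force 20

```text
clock: 1.85
position: [0.2963, -0.324, 0.246]
ee_rot: [2.366, 2.066, -0.0]
force: [1.2, -1.1, 0.2]
width: 0.353
```

move_arm --pt "1.4 3.4 0 0 0 8.1" --pt "1.4 3.4 0 0 0 8.1" --pt "1.4 3.4 0 0 0 8.1" --pt "1.4 3.4 0 0 0 8.1" --pt "1.4 3.4 0 0 0 8.1" --pt "1.4 3.4 0 0 0 8.1" --pt "1.4 3.4 0 0 0 8.1" --pt "1.4 3.4 0 0 0 8.1"

```text
clock: 2.65
position: [0.4084, -0.052, 0.246]
ee_rot: [0.891, 3.012, -0.0]
force: [1.0, -0.6, 0.5]
width: 0.01
```

move_arm --pt "0 0.2 -2 0 0 8.4" --pt "0 0 -2 0 0 8.4" --pt "0 0 -2 0 0 8.3" --pt "0 0 0 0 0 0" --pt "0 0 0 0 0 0"

```text
clock: 3.15
position: [0.408, -0.0513, 0.1861]
ee_rot: [-0.231, -3.133, -0.001]
force: [0.7, -0.1, 0.2]
width: 0.002
```

```bash
cat >> h.py <<'E'
def wrist(f):
    s=monitor.observe(); im=snap('wrist',f)
    R,_=cv2.Rodrigues(np.array(s['ee_rot'],float)); T=np.eye(4);T[:3,:3]=R;T[:3,3]=s['position']
    M=np.linalg.inv(T@np.array(im['mount'])); im['rvec']=cv2.Rodrigues(M[:3,:3])[0];im['tvec']=M[:3,3]; return im
POSE=(0.5712,-0.0776,-0.1434)
def inv(q,p=POSE):
    d=q[:2]-np.array(p[:2]);a=p[2]; return np.array([d[0]*np.cos(a)+d[1]*np.sin(a),-d[0]*np.sin(a)+d[1]*np.cos(a)])
E
python3 - <<'E'
from h import *
im=wrist('w1.png')
for n,q in (('rod',(.14,0,.128)),('nut',(.1,0,.118)),('fence',(.072,0,.064)),('fl',(.072,.045,.064)),('fr',(.072,-.045,.064)),('gl',(-.075,.126,.036)),('gr',(-.075,-.126,.036))): print(n,proj(im,J(POSE,q)).round(0))
E
```

```text
rod [[320. 500.]]
nut [[319. 462.]]
fence [[319. 393.]]
fl [[357. 393.]]
fr [[281. 393.]]
gl [[430. 270.]]
gr [[208. 271.]]
```

View pics/w1.png

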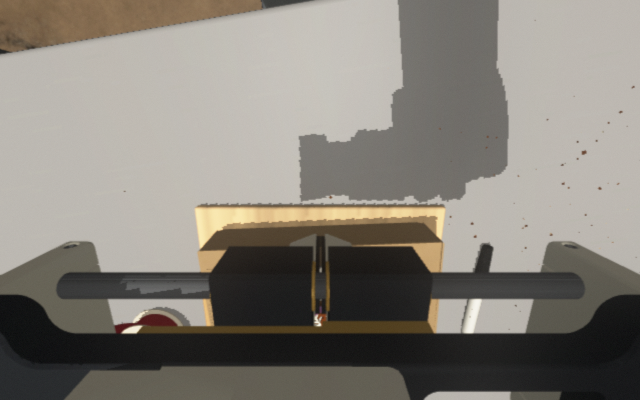

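move_arm --pt "0 0 -3.5 0 0 0" --pt "0 0 -3.5 0 0 0" --pt "0 0 -3.5 0 0 0" --pt "0 0 -3.0 0 0 0" --pt "1.0 -0.14 0 0 0 0" --pt "1.0 -0.14 0 0 0 0" --pt "0.6 -0.09 0 0 0 0" --pt "0.5 -0.07 0 0 0 0"

```text
clock: 4.0
position: [0.4408, -0.056, 0.0523]
ee_rot: [0.226, 3.131, -0.0]
force: [-1.2, 1.3, 1.7]
width: 0.004
```

move_arm --pt "0.5 -0.07 0 0 0 0" --pt "0.5 -0.07 0 0 0 0" --pt "0.5 -0.07 0 0 0 0" --pt "0.5 -0.07 0 0 0 0" --pt "0.5 -0.07 0 0 0 0" --pt "0.5 -0.07 0 0 0 0" --pt "0.5 -0.08 0 0 0 0" --pt "0.5 -0.07 0 0 0 0"

```text
clock: 4.8
position: [0.4793, -0.0615, 0.0507]
ee_rot: [-0.224, -3.133, -0.0]
force: [-1.1, 0.7, 1.1]
width: 0.005
```

```bash
python3 - <<'E'
from h import *
print(inv(np.array(monitor.observe()['position'])))
im=snap('top','t2.png'); a=cv2.imread('pics/t2.png')[122:262,270:460];cv2.imwrite('pics/t2c.png',cv2.resize(a,None,fx=4.2,fy=4.2,interpolation=cv2.INTER_CUBIC))
for q in ((.072,.116,.074),(.072,-.116,.074),(-.072,-.116,.074),(-.072,.116,.074)): print((proj(im,J(POSE,q))-[270,122])*4.2)
E
```

```text
[-0.09322071  0.00280611]
[[225.78718435 177.60493809]]
[[553.06255786 223.44109485]]
[[529.60788992 426.46955957]]
[[196.53108242 378.56150741]]
```

View pics/t2c.png

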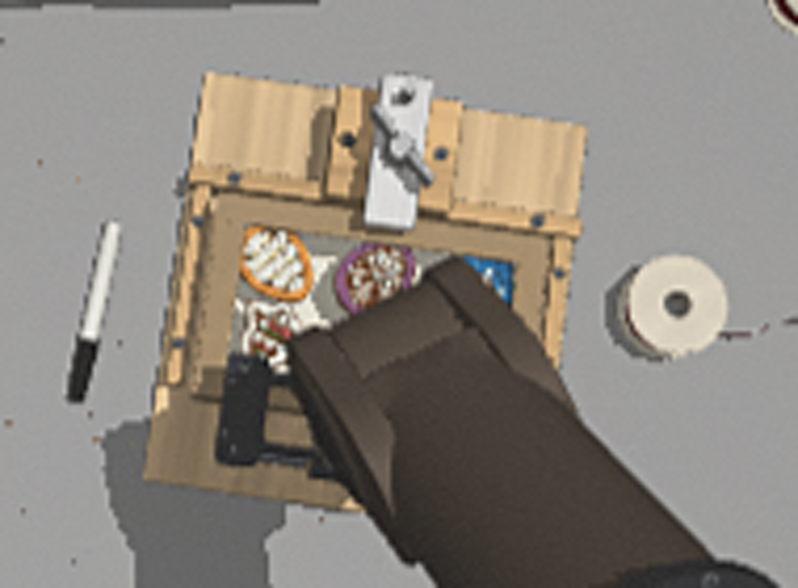

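move_arm --pt "0.4 -0.06 0 0 0 0" --pt "0.3 -0.04 0 0 0 0" --pt "0.2 -0.03 0 0 0 0" --pt "0.2 -0.03 0 0 0 0" --pt "0 0 0 0 0 0"

```text
clock: 5.35
position: [0.4903, -0.063, 0.0508]
ee_rot: [0.224, 3.133, 0.0]
force: [-0.4, 0.1, -0.2]
width: 0.002
```

move_arm --pt "0.1 -0.01 0 0 0 0" --pt "0.1 -0.02 0 0 0 0" --pt "0.1 -0.01 0 0 0 0" --pt "0 0 0 0 0 0"

```text
clock: 5.75
position: [0.4907, -0.063, 0.0504]
ee_rot: [-0.223, -3.13, 0.001]
force: [-8.6, 2.5, 4.9]
width: 0.004
```

move_arm --pt "0.1 -0.02 0 0 0 0" --pt "0.1 -0.01 0 0 0 0" --pt "0 0 0 0 0 0" --pt "0 0 0 0 0 0"

```text
clock: 6.15
position: [0.4906, -0.063, 0.0501]
ee_rot: [-0.222, -3.126, 0.001]
force: [-15.7, 4.1, 10.2]
width: 0.004
```

```bash
python3 - <<'E'
from h import *
s=monitor.observe(); print(inv(np.array(s['position'])),np.degrees(s['joints']).round(0),s['force'])
E
```

```text
[-0.08183399  0.00289695] [ 26.  33. -34. 117.  28.  39.  56.] [-15.72778305   4.11471285  10.19570262]
```

move_arm --pt "-0.5 0.07 0 0 0 0" --pt "-1.5 0.22 0 0 0 0" --pt "-1.5 0.2 2 0 0 0" --pt "-1 0.1 5 0 0 0" --pt "-1 0.1 5 0 0 0" --pt "0 0 3 0 0 0" --pt "0 0 0 0 0 0"

```text
clock: 6.85
position: [0.4431, -0.0568, 0.203]
ee_rot: [0.224, 3.125, -0.002]
force: [0.3, -0.6, -0.3]
width: 0.009
```

```bash
python3 - <<'E'
from h import *
im=snap('top','t3.png'); s=snap('side','s3.png')
a=cv2.imread('pics/t3.png')[130:230,290:420];b=cv2.imread('pics/s3.png')[120:245,260:400]
a=cv2.resize(a,(520,400),interpolation=cv2.INTER_CUBIC);b=cv2.resize(b,(560,500),interpolation=cv2.INTER_CUBIC)
cv2.imwrite('pics/t3c.png',a);cv2.imwrite('pics/s3c.png',b)
for q in ((.072,.116,.074),(.072,-.116,.074),(-.072,-.116,.074),(-.072,.116,.074),(.14,0,.128),(.1,0,.118)): print(((proj(im,J(POSE,q))-[290,130])*4).round(),((proj(s,J(POSE,q))-[260,120])*4).round())
E
```

```text
[[135. 137.]] [[142. 268.]]
[[447. 181.]] [[327. 155.]]
[[424. 374.]] [[458. 213.]]
[[107. 329.]] [[276. 338.]]
[[311.  50.]] [[178. 127.]]
[[302. 108.]] [[212. 153.]]
```

View pics/t3c.png

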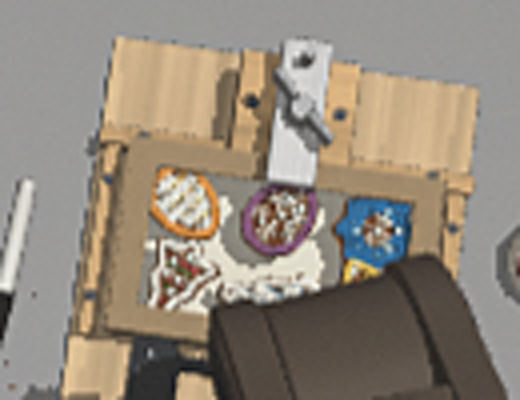

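View pics/s3c.png

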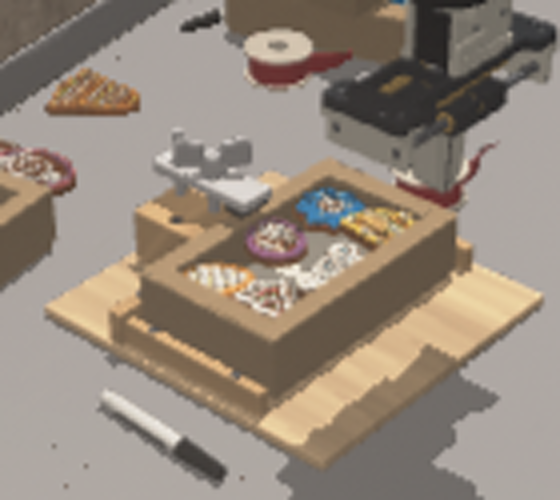

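```bash
cat > st.py <<'E'
from h import *
import sys
# args: phi_start phi_end step dz_total(mm) r off
a,b,n,dz,r,d=[float(v) for v in sys.argv[1:7]]; n=int(n)
N=J(POSE,(.1,0,0))[0,:2]; w=POSE[2]
def pos(f):
    f=np.radians(f)+w; return N+r/1e3*np.array([np.cos(f),np.sin(f)])+d/1e3*np.array([-np.sin(f),np.cos(f)])
s=monitor.observe(); p=np.array(s['position']); print('now',p.round(4),s['force'])
R,_=cv2.Rodrigues(np.array(s['ee_rot'],float)); y=np.degrees(np.arctan2(R[1,0],R[0,0])-w)%360
print('yaw_jig',y, 'j7',np.degrees(s['joints'][6]),'start',pos(a).round(4),'shift cm',((pos(a)-p[:2])*100).round(2),'turn',((a-y+180)%360-180))
fs=np.linspace(a,b,n+1); q=p[:2].copy(); z=0
q=pos(a); out=[]
for f in fs[1:]:
    t=pos(f); v=np.round((t-q)*100,2); q=q+v/100; out.append([v[0],v[1],round(-dz/10/n,3),0,0,round((b-a)/n,2)])
for i in range(0,n,8): print([[float(v) for v in o] for o in out[i:i+8]])
E
python3 st.py -137 -330 23 3 24 22
```

```text
now [ 0.441  -0.0573  0.1994] [-0.4559384  -0.33462076 -0.85014086]
yaw_jig 179.9892278667319 j7 67.79136601857468 start [ 0.663  -0.1237] shift cm [22.2  -6.63] turn 43.01077213326812
[[-0.46, 0.14, -0.013, 0.0, 0.0, -8.39], [-0.43, 0.2, -0.013, 0.0, 0.0, -8.39], [-0.39, 0.27, -0.013, 0.0, 0.0, -8.39], [-0.36, 0.32, -0.013, 0.0, 0.0, -8.39], [-0.3, 0.36, -0.013, 0.0, 0.0, -8.39], [-0.25, 0.41, -0.013, 0.0, 0.0, -8.39], [-0.18, 0.44, -0.013, 0.0, 0.0, -8.39], [-0.12, 0.46, -0.013, 0.0, 0.0, -8.39]]
[[-0.05, 0.48, -0.013, 0.0, 0.0, -8.39], [0.02, 0.47, -0.013, 0.0, 0.0, -8.39], [0.09, 0.47, -0.013, 0.0, 0.0, -8.39], [0.16, 0.45, -0.013, 0.0, 0.0, -8.39], [0.22, 0.42, -0.013, 0.0, 0.0, -8.39], [0.28, 0.39, -0.013, 0.0, 0.0, -8.39], [0.33, 0.34, -0.013, 0.0, 0.0, -8.39], [0.38, 0.29, -0.013, 0.0, 0.0, -8.39]]
[[0.42, 0.23, -0.013, 0.0, 0.0, -8.39], [0.44, 0.16, -0.013, 0.0, 0.0, -8.39], [0.47, 0.1, -0.013, 0.0, 0.0, -8.39], [0.48, 0.03, -0.013, 0.0, 0.0, -8.39], [0.47, -0.04, -0.013, 0.0, 0.0, -8.39], [0.47, -0.11, -0.013, 0.0, 0.0, -8.39], [0.44, -0.17, -0.013, 0.0, 0.0, -8.39]]
```

move_arm --pt "3.8 -1.2 0 0 0 7.2" --pt "3.8 -1.2 0 0 0 7.2" --pt "3.8 -1.2 0 0 0 7.2" --pt "3.8 -1.2 0 0 0 7.2" --pt "3.8 -1.2 0 0 0 7.2" --pt "3.2 -1.0 0 0 0 7.2" --pt "0 0 0 0 0 0"

```text
clock: 7.65
position: [0.6649, -0.1287, 0.195]
ee_rot: [0.947, -2.994, -0.003]
force: [1.1, -0.9, -0.5]
width: 0.007
```

```bash
python3 st.py -137 -330 23 3 24 26|head -2
```

```text
now [ 0.6649 -0.1287  0.195 ] [ 1.0646382  -0.85017925 -0.54983295]
yaw_jig 223.3401211424503 j7 108.91493429523449 start [ 0.6653 -0.1269] shift cm [0.04 0.17] turn -0.34012114245030034
```

move_arm --pt "0 0.2 -2.5 0 0 0" --pt "0 0 -2 0 0 0" --pt "0 0 -2 0 0 0" --pt "0 0 0 0 0 0" --pt "0 0 0 0 0 0"

```text
clock: 8.15
position: [0.6618, -0.1245, 0.1329]
ee_rot: [0.945, -2.994, -0.002]
force: [0.1, 0.7, 1.3]
width: 0.005
```

```bash
python3 st.py -137 -330 23 3 24 26|head -2; python3 - <<'E'
from h import *
s=snap('side','s4.png');t=snap('top','t4.png')
b=cv2.imread('pics/s4.png')[110:210,260:360];a=cv2.imread('pics/t4.png')[120:220,310:410]
cv2.imwrite('pics/c4.png',cv2.resize(np.hstack([a,b]),None,fx=4,fy=4,interpolation=cv2.INTER_CUBIC))
E
```

```text
now [ 0.6618 -0.1245  0.1329] [0.14542723 0.72846095 1.28798705]
yaw_jig 223.24368656251187 j7 106.14975266421645 start [ 0.6653 -0.1269] shift cm [ 0.35 -0.25] turn -0.2436865625118685
```

View pics/c4.png

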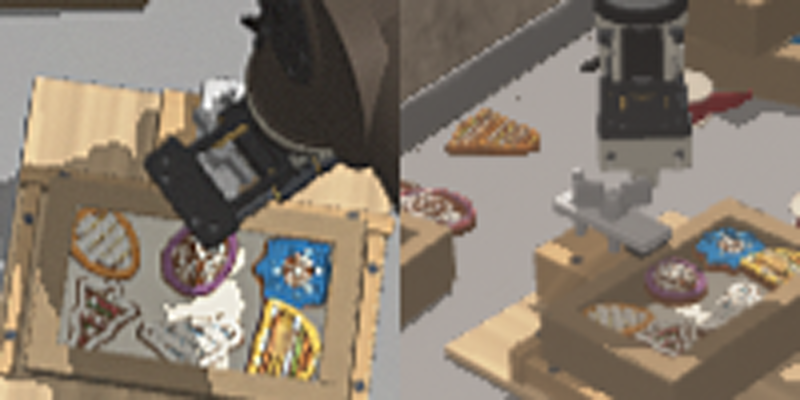

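move_arm --pt "0 0 -0.3 0 0 0" --pt "0 0 0 0 0 0"

```text
clock: 8.45
position: [0.6625, -0.1249, 0.1312]
ee_rot: [-0.945, 2.996, -0.001]
force: [-0.6, -0.3, 0.2]
width: 0.002
```

move_arm --pt "-0.44 0.14 -0.05 0 0 -8.4" --pt "-0.43 0.2 -0.05 0 0 -8.4" --pt "-0.39 0.27 -0.05 0 0 -8.4" --pt "-0.36 0.32 -0.05 0 0 -8.4" --pt "-0.3 0.36 0 0 0 -8.4" --pt "-0.25 0.41 0 0 0 -8.4" --pt "-0.18 0.44 0 0 0 -8.4" --pt "-0.12 0.46 0 0 0 -8.4"

```text
clock: 9.25
position: [0.6371, -0.0992, 0.129]
ee_rot: [-0.881, -3.015, 0.001]
force: [-1.5, -0.6, -0.8]
width: 0.008
```

```bash
python3 st.py -204 -330 15 3 24 22; python3 - <<'E'
from h import *
s=snap('side','s5.png');t=snap('top','t5.png')
b=cv2.imread('pics/s5.png')[110:210,260:360];a=cv2.imread('pics/t5.png')[120:220,310:410]
cv2.imwrite('pics/c5.png',cv2.resize(np.hstack([a,b]),None,fx=4,fy=4,interpolation=cv2.INTER_CUBIC))
E
```

```text
now [ 0.6371 -0.0992  0.129 ] [-1.45900439 -0.61727576 -0.75929375]
yaw_jig 155.65800728877056 j7 44.758358981393314 start [ 0.6381 -0.0977] shift cm [0.1  0.15] turn 0.341992711229409
[[-0.05, 0.47, -0.02, 0.0, 0.0, -8.4], [0.02, 0.48, -0.02, 0.0, 0.0, -8.4], [0.09, 0.47, -0.02, 0.0, 0.0, -8.4], [0.15, 0.45, -0.02, 0.0, 0.0, -8.4], [0.22, 0.42, -0.02, 0.0, 0.0, -8.4], [0.28, 0.39, -0.02, 0.0, 0.0, -8.4], [0.34, 0.34, -0.02, 0.0, 0.0, -8.4], [0.38, 0.29, -0.02, 0.0, 0.0, -8.4]]
[[0.41, 0.23, -0.02, 0.0, 0.0, -8.4], [0.45, 0.17, -0.02, 0.0, 0.0, -8.4], [0.47, 0.1, -0.02, 0.0, 0.0, -8.4], [0.47, 0.03, -0.02, 0.0, 0.0, -8.4], [0.48, -0.04, -0.02, 0.0, 0.0, -8.4], [0.46, -0.11, -0.02, 0.0, 0.0, -8.4], [0.45, -0.17, -0.02, 0.0, 0.0, -8.4]]
```

View pics/c5.png

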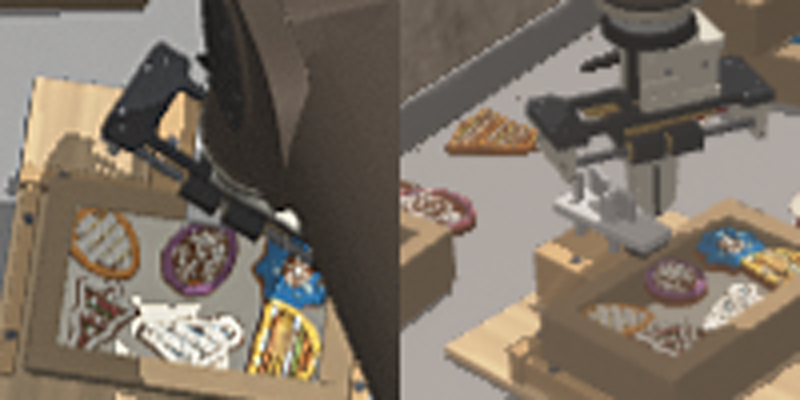

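move_arm --pt "0 0.5 -0.02 0 0 -8.4" --pt "0.02 0.48 -0.02 0 0 -8.4" --pt "0.09 0.47 -0.02 0 0 -8.4" --pt "0.15 0.45 -0.02 0 0 -8.4" --pt "0.22 0.42 -0.02 0 0 -8.4" --pt "0.28 0.39 -0.02 0 0 -8.4" --pt "0.34 0.34 -0.02 0 0 -8.4" --pt "0.38 0.29 -0.02 0 0 -8.4"

```text
clock: 10.15
position: [0.6524, -0.0649, 0.1273]
ee_rot: [-2.396, -2.031, -0.0]
force: [-1.7, 1.7, 0.5]
width: 0.008
```

move_arm --pt "0.41 0.23 -0.02 0 0 -8.4" --pt "0.45 0.17 -0.02 0 0 -8.4" --pt "0.47 0.1 -0.02 0 0 -8.4" --pt "0.47 0.03 -0.02 0 0 -8.4" --pt "0.48 -0.04 -0.02 0 0 -8.4" --pt "0.46 -0.11 -0.02 0 0 -8.4" --pt "0.45 -0.17 -0.02 0 0 -8.4"

```text
clock: 10.85
position: [0.6848, -0.0626, 0.126]
ee_rot: [-3.084, -0.594, -0.001]
force: [-1.7, 1.5, 0.7]
width: 0.003
```

```bash
python3 st.py -330 -331 1 3 24 22; python3 - <<'E'
from h import *
s=snap('side','s6.png');t=snap('top','t6.png')
b=cv2.imread('pics/s6.png')[110:210,260:360];a=cv2.imread('pics/t6.png')[120:220,310:410]
cv2.imwrite('pics/c6.png',cv2.resize(np.hstack([a,b]),None,fx=4,fy=4,interpolation=cv2.INTER_CUBIC))
E
```

```text
now [ 0.6848 -0.0626  0.126 ] [-1.67027972  1.50997642  0.65137904]
yaw_jig 30.032088089648756 j7 -65.27663295593554 start [ 0.6843 -0.0626] shift cm [-0.05  0.01] turn -0.03208808964876653
[[0.05, -0.03, -0.3, 0.0, 0.0, -1.0]]
```

View pics/c6.png

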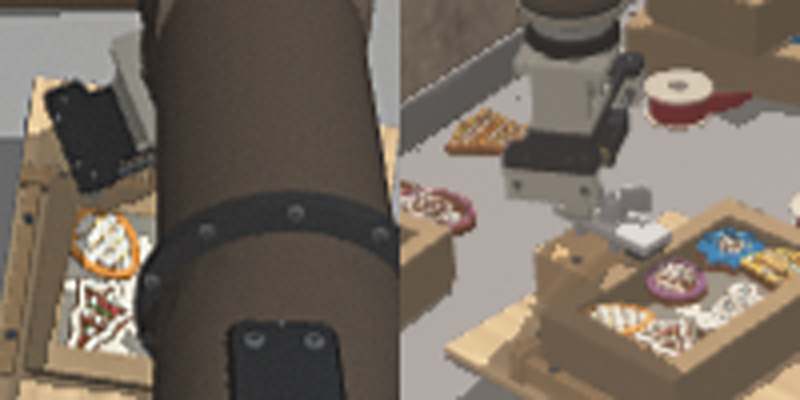

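```bash
python3 st.py -150 -151 1 3 24 27|head -2;python3 st.py -150 -345 24 3 24 22|tail -3
```

```text
now [ 0.6849 -0.063   0.1258] [ 0.32961372  0.39035107 -0.56316019]
yaw_jig 30.164925250945533 j7 -65.15265751172211 start [ 0.6579 -0.1259] shift cm [-2.7  -6.29] turn 179.83507474905446
[[-0.4, 0.23, -0.012, 0.0, 0.0, -8.12], [-0.36, 0.28, -0.012, 0.0, 0.0, -8.12], [-0.32, 0.33, -0.012, 0.0, 0.0, -8.12], [-0.28, 0.38, -0.012, 0.0, 0.0, -8.12], [-0.21, 0.41, -0.012, 0.0, 0.0, -8.12], [-0.15, 0.43, -0.012, 0.0, 0.0, -8.12], [-0.1, 0.45, -0.012, 0.0, 0.0, -8.12], [-0.02, 0.46, -0.012, 0.0, 0.0, -8.12]]
[[0.04, 0.46, -0.012, 0.0, 0.0, -8.12], [0.1, 0.45, -0.012, 0.0, 0.0, -8.12], [0.16, 0.43, -0.012, 0.0, 0.0, -8.12], [0.23, 0.41, -0.012, 0.0, 0.0, -8.12], [0.28, 0.36, -0.012, 0.0, 0.0, -8.12], [0.33, 0.33, -0.012, 0.0, 0.0, -8.12], [0.37, 0.27, -0.012, 0.0, 0.0, -8.12], [0.4, 0.22, -0.012, 0.0, 0.0, -8.12]]
[[0.44, 0.16, -0.012, 0.0, 0.0, -8.12], [0.45, 0.1, -0.012, 0.0, 0.0, -8.12], [0.46, 0.03, -0.012, 0.0, 0.0, -8.12], [0.46, -0.03, -0.012, 0.0, 0.0, -8.12], [0.45, -0.1, -0.012, 0.0, 0.0, -8.12], [0.43, -0.16, -0.012, 0.0, 0.0, -8.12], [0.41, -0.22, -0.012, 0.0, 0.0, -8.12], [0.37, -0.28, -0.012, 0.0, 0.0, -8.12]]
```

move_arm --pt "-0.1 0.3 0 0 0 0" --pt "0 0 2.5 0 0 0" --pt "0 0 2.5 0 0 0" --pt "0 -0.3 0 0 0 8.5" --pt "0 -0.3 0 0 0 8.5" --pt "0 -0.3 0 0 0 8.5" --pt "0 -0.3 0 0 0 8.5" --pt "0 -0.3 0 0 0 8.5"

```text
clock: 11.75
position: [0.6831, -0.0755, 0.1759]
ee_rot: [2.649, 1.688, 0.0]
force: [-0.0, -0.3, 0.1]
width: 0.002
```

move_arm --pt "0 -0.3 0 0 0 8.5" --pt "0 -0.3 0 0 0 8.5" --pt "0 -0.3 0 0 0 8.5" --pt "0 -0.3 0 0 0 8.5" --pt "0 -0.3 0 0 0 8.5" --pt "0 -0.3 0 0 0 8.5" --pt "0 -0.3 0 0 0 8.5" --pt "0 -0.3 0 0 0 8.5"

```text
clock: 12.55
position: [0.6831, -0.0997, 0.176]
ee_rot: [1.253, 2.88, -0.0]
force: [-0.4, -0.5, -0.4]
width: 0.01
```

move_arm --pt "0 -0.3 0 0 0 8.5" --pt "0 -0.3 0 0 0 8.5" --pt "0 -0.3 0 0 0 8.5" --pt "0 -0.3 0 0 0 8.5" --pt "0 -0.3 0 0 0 8.5" --pt "0 -0.3 0 0 0 8.5" --pt "0 -0.3 0 0 0 8.5" --pt "0 0 0 0 0 8.5"

```text
clock: 13.35
position: [0.6832, -0.1213, 0.1761]
ee_rot: [-0.571, 3.089, -0.001]
force: [0.3, 0.5, -0.4]
width: 0.004
```

```bash
python3 st.py -150 -151 1 3 24 27|head -2
```

```text
now [ 0.6832 -0.1213  0.1761] [ 0.33749012  0.4886323  -0.38045978]
yaw_jig 209.1583728160267 j7 96.5806973917754 start [ 0.6579 -0.1259] shift cm [-2.53 -0.45] turn 0.8416271839732872
```

move_arm --pt "-2.5 -0.45 0 0 0 0.8" --pt "0 0 0 0 0 0" --pt "0 0 -2.5 0 0 0" --pt "0 0 -2.7 0 0 0" --pt "-0.2 0.45 0 0 0 0" --pt "0 0 0 0 0 0"

```text
clock: 13.95
position: [0.6562, -0.1194, 0.1242]
ee_rot: [0.58, -3.087, -0.001]
force: [0.5, 0.9, 0.8]
width: 0.002
```

```bash
python3 st.py -150 -151 1 3 24 22|head -2
```

```text
now [ 0.6562 -0.1194  0.1242] [0.52973993 0.86449297 0.7718765 ]
yaw_jig 209.49873616075752 j7 94.60629222951458 start [ 0.6561 -0.1212] shift cm [-0.02 -0.18] turn 0.5012638392424833
```

move_arm --pt "-0.4 0.23 -0.02 0 0 -8.12" --pt "-0.36 0.28 -0.02 0 0 -8.12" --pt "-0.32 0.33 -0.02 0 0 -8.12" --pt "-0.28 0.38 -0.02 0 0 -8.12" --pt "-0.21 0.41 -0.01 0 0 -8.12" --pt "-0.15 0.43 -0.01 0 0 -8.12" --pt "-0.1 0.45 -0.01 0 0 -8.12" --pt "-0.02 0.46 -0.01 0 0 -8.12"

```text
clock: 14.75
position: [0.6388, -0.0903, 0.1247]
ee_rot: [1.178, 2.91, 0.001]
force: [-0.6, -0.7, -0.7]
width: 0.004
```

```bash
python3 st.py -215 -345 16 3 24 22|head -2
```

```text
now [ 0.6388 -0.0903  0.1247] [-0.63407861 -0.73035837 -0.70537319]
yaw_jig 144.1472493199151 j7 35.517139334835925 start [ 0.6376 -0.0915] shift cm [-0.12 -0.12] turn 0.8527506800849096
```

move_arm --pt "-0.05 0.4 -0.02 0 0 -8.12" --pt "0.09 0.43 -0.02 0 0 -8.12" --pt "0.16 0.43 -0.02 0 0 -8.12" --pt "0.23 0.41 -0.02 0 0 -8.12" --pt "0.28 0.36 -0.02 0 0 -8.12" --pt "0.33 0.33 -0.02 0 0 -8.12" --pt "0.37 0.27 -0.02 0 0 -8.12" --pt "0.4 0.22 -0.02 0 0 -8.12"

```text
clock: 15.55
position: [0.6571, -0.0605, 0.1231]
ee_rot: [2.557, 1.825, 0.004]
force: [-2.0, 0.4, 1.2]
width: 0.006
```

```bash
python3 st.py -280 -345 8 3 24 22
```

```text
now [ 0.6571 -0.0605  0.1231] [-2.02479937  0.43327339  1.22321151]
yaw_jig 79.25718706089609 j7 -22.14330389211085 start [ 0.6568 -0.0622] shift cm [-0.04 -0.17] turn 0.742812939103942
[[0.43, 0.16, -0.037, 0.0, 0.0, -8.12], [0.45, 0.1, -0.037, 0.0, 0.0, -8.12], [0.46, 0.03, -0.037, 0.0, 0.0, -8.12], [0.46, -0.04, -0.037, 0.0, 0.0, -8.12], [0.45, -0.09, -0.037, 0.0, 0.0, -8.12], [0.44, -0.16, -0.037, 0.0, 0.0, -8.12], [0.4, -0.22, -0.037, 0.0, 0.0, -8.12], [0.37, -0.28, -0.037, 0.0, 0.0, -8.12]]
```

move_arm --pt "0.43 0.03 -0.03 0 0 -8.12" --pt "0.45 0.08 -0.03 0 0 -8.12" --pt "0.46 0.03 -0.03 0 0 -8.12" --pt "0.46 -0.04 -0.03 0 0 -8.12" --pt "0.45 -0.09 -0.03 0 0 -8.12" --pt "0.44 -0.16 0 0 0 -8.12" --pt "0.4 -0.22 0 0 0 -8.12" --pt "0.37 -0.28 0 0 0 -8.12"

```text
clock: 16.35
position: [0.6919, -0.0665, 0.1214]
ee_rot: [-3.135, -0.168, -0.004]
force: [-0.8, 2.1, -0.0]
width: 0.007
```

```bash
python3 st.py -345 -346 1 3 24 22|head -2;  python3 - <<'E'
from h import *
s=snap('side','s7.png')
b=cv2.imread('pics/s7.png')[130:200,280:370]
cv2.imwrite('pics/c7.png',cv2.resize(b,None,fx=8,fy=8,interpolation=cv2.INTER_CUBIC))
for q in ((.062,-.017,.074),(.062,.017,.074)): print((proj(s,J(POSE,q))-[280,130])*8)
E
```

```text
now [ 0.6919 -0.0665  0.1214] [-0.81677394  2.14875842 -0.00459933]
yaw_jig 14.346686404696072 j7 -76.19234165097262 start [ 0.6914 -0.0672] shift cm [-0.05 -0.07] turn 0.6533135953039277
[[360.74045587 329.79669423]]
[[306.72996861 363.17152712]]
```

View pics/c7.png

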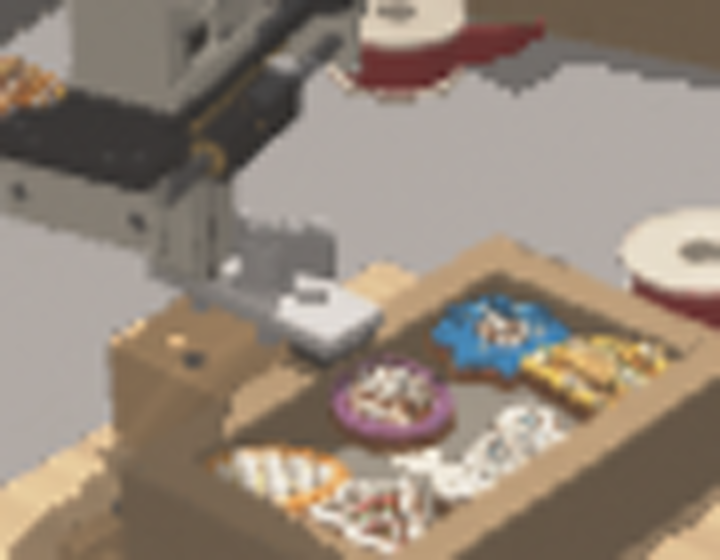

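move_arm --pt "-0.1 0.3 0 0 0 0" --pt "0 0 2.5 0 0 0" --pt "0 0 2.5 0 0 0" --pt "-0.15 -0.3 0 0 0 8.5" --pt "-0.15 -0.3 0 0 0 8.5" --pt "-0.15 -0.3 0 0 0 8.5" --pt "-0.15 -0.3 0 0 0 8.5" --pt "-0.15 -0.3 0 0 0 8.5"

```text
clock: 17.2
position: [0.6823, -0.08, 0.1707]
ee_rot: [2.853, 1.314, 0.002]
force: [-0.3, 0.1, -0.2]
width: 0.0
```

move_arm --pt "-0.15 -0.3 0 0 0 8.5" --pt "-0.15 -0.3 0 0 0 8.5" --pt "-0.15 -0.3 0 0 0 8.5" --pt "-0.15 -0.3 0 0 0 8.5" --pt "-0.15 -0.3 0 0 0 8.5" --pt "-0.15 -0.3 0 0 0 8.5" --pt "-0.15 -0.3 0 0 0 8.5" --pt "-0.15 -0.3 0 0 0 8.5"

```text
clock: 18.0
position: [0.6704, -0.1043, 0.1707]
ee_rot: [1.631, 2.683, 0.001]
force: [-0.4, 0.3, 0.1]
width: 0.003
```

move_arm --pt "-0.15 -0.3 0 0 0 8.5" --pt "-0.15 -0.3 0 0 0 8.5" --pt "-0.15 -0.3 0 0 0 8.5" --pt "-0.15 -0.3 0 0 0 8.5" --pt "-0.15 -0.3 0 0 0 8.5" --pt "-0.15 -0.3 0 0 0 8.5" --pt "-0.15 0 0 0 0 8.5" --pt "0 0 0 0 0 8.5"

```text
clock: 18.8
position: [0.6598, -0.1226, 0.1708]
ee_rot: [-0.148, 3.136, -0.001]
force: [0.5, 0.4, 0.2]
width: 0.007
```

```bash
python3 st.py -164 -345 22 3 24 27|head -2;python3 st.py -164 -340 22 3 24 22
```

```text
now [ 0.6598 -0.1226  0.1708] [0.54842945 0.41959954 0.16164575]
yaw_jig 193.60897717153057 j7 84.15226965556236 start [ 0.6501 -0.1219] shift cm [-0.98  0.07] turn 2.3910228284694313
now [ 0.6598 -0.1226  0.1708] [0.54842945 0.41959954 0.16164575]
yaw_jig 193.60897717153057 j7 84.15226965556236 start [ 0.6494 -0.1169] shift cm [-1.04  0.56] turn 2.3910228284694313
[[-0.33, 0.31, -0.014, 0.0, 0.0, -8.0], [-0.28, 0.36, -0.014, 0.0, 0.0, -8.0], [-0.23, 0.39, -0.014, 0.0, 0.0, -8.0], [-0.17, 0.42, -0.014, 0.0, 0.0, -8.0], [-0.11, 0.44, -0.014, 0.0, 0.0, -8.0], [-0.05, 0.45, -0.014, 0.0, 0.0, -8.0], [0.01, 0.46, -0.014, 0.0, 0.0, -8.0], [0.08, 0.45, -0.014, 0.0, 0.0, -8.0]]
[[0.14, 0.43, -0.014, 0.0, 0.0, -8.0], [0.19, 0.41, -0.014, 0.0, 0.0, -8.0], [0.25, 0.38, -0.014, 0.0, 0.0, -8.0], [0.31, 0.34, -0.014, 0.0, 0.0, -8.0], [0.34, 0.29, -0.014, 0.0, 0.0, -8.0], [0.39, 0.24, -0.014, 0.0, 0.0, -8.0], [0.41, 0.19, -0.014, 0.0, 0.0, -8.0], [0.44, 0.13, -0.014, 0.0, 0.0, -8.0]]
[[0.45, 0.06, -0.014, 0.0, 0.0, -8.0], [0.45, 0.0, -0.014, 0.0, 0.0, -8.0], [0.45, -0.06, -0.014, 0.0, 0.0, -8.0], [0.44, -0.12, -0.014, 0.0, 0.0, -8.0], [0.41, -0.18, -0.014, 0.0, 0.0, -8.0], [0.39, -0.24, -0.014, 0.0, 0.0, -8.0]]
```

move_arm --pt "-1.0 0.05 0 0 0 2.4" --pt "0 0 0 0 0 0" --pt "0 0 -2.5 0 0 0" --pt "0 0 -2.5 0 0 0" --pt "-0.07 0.45 0 0 0 0" --pt "0 0 0 0 0 0"

```text
clock: 19.4
position: [0.6492, -0.1163, 0.1203]
ee_rot: [-0.199, 3.135, 0.001]
force: [0.6, 1.3, 0.3]
width: 0.005
```

move_arm --pt "-0.33 0.31 -0.01 0 0 -8" --pt "-0.28 0.36 -0.01 0 0 -8" --pt "-0.23 0.39 -0.01 0 0 -8" --pt "-0.17 0.42 -0.01 0 0 -8" --pt "0 0 0 0 0 0"

```text
clock: 19.9
position: [0.6398, -0.1017, 0.1212]
ee_rot: [0.676, 3.065, 0.001]
force: [-0.3, -0.3, 0.8]
width: 0.007
```

```bash
python3 st.py -196 -345 16 3 24 22|head -2
```

```text
now [ 0.6398 -0.1017  0.1212] [-0.28657075 -0.27564838  0.79409878]
yaw_jig 163.32566197155833 j7 54.59952852509111 start [ 0.6393 -0.1021] shift cm [-0.05 -0.04] turn 0.6743380284416389
```

move_arm --pt "-0.12 0.42 -0.01 0 0 -8" --pt "-0.05 0.45 -0.01 0 0 -8" --pt "0.01 0.46 -0.01 0 0 -8" --pt "0.08 0.45 -0.01 0 0 -8" --pt "0 0 0 0 0 0"

```text
clock: 20.4
position: [0.639, -0.0839, 0.12]
ee_rot: [1.49, 2.764, 0.002]
force: [0.4, -0.1, -1.0]
width: 0.003
```

move_arm --pt "0.14 0.43 -0.01 0 0 -8" --pt "0.19 0.41 -0.01 0 0 -8" --pt "0.25 0.38 -0.01 0 0 -8" --pt "0.31 0.34 -0.01 0 0 -8" --pt "0 0 0 0 0 0"

```text
clock: 20.9
position: [0.6477, -0.0686, 0.119]
ee_rot: [2.193, 2.249, 0.002]
force: [-0.4, -0.8, 0.2]
width: 0.006
```

```bash
python3 st.py -260 -345 10 3 24 22|head -2
```

```text
now [ 0.6477 -0.0686  0.119 ] [-0.40259749 -0.80201048  0.23274283]
yaw_jig 99.6668725452221 j7 -2.406554570039039 start [ 0.6474 -0.0686] shift cm [-0.03  0.  ] turn 0.33312745477792305
```

move_arm --pt "0.34 0.29 -0.01 0 0 -8" --pt "0.39 0.24 -0.01 0 0 -8" --pt "0.41 0.19 -0.01 0 0 -8" --pt "0.44 0.13 -0.01 0 0 -8"

```text
clock: 21.3
position: [0.6628, -0.0609, 0.1182]
ee_rot: [-2.729, -1.556, -0.0]
force: [-0.0, 0.8, -0.7]
width: 0.004
```

```bash
python3 - <<'E'
from h import *
s=snap('side','s8.png')
b=cv2.imread('pics/s8.png')[130:200,280:370]
cv2.imwrite('pics/c8.png',cv2.resize(b,None,fx=8,fy=8,interpolation=cv2.INTER_CUBIC))
print(monitor.observe()['force'])
for f in (-292,112-292+360,): 
  for r in (-.033,.033): print((proj(s,J(POSE,(.1+r*np.cos(np.radians(f)),r*np.sin(np.radians(f)),.108)))-[280,130])*8)
E
```

```text
[0.40665572 0.50244289 0.07084201]
[[335.96189026 227.8599615 ]]
[[194.22956633 265.70114451]]
[[208.78286473 220.39288667]]
[[323.73688078 273.51312755]]
```

View pics/c8.png

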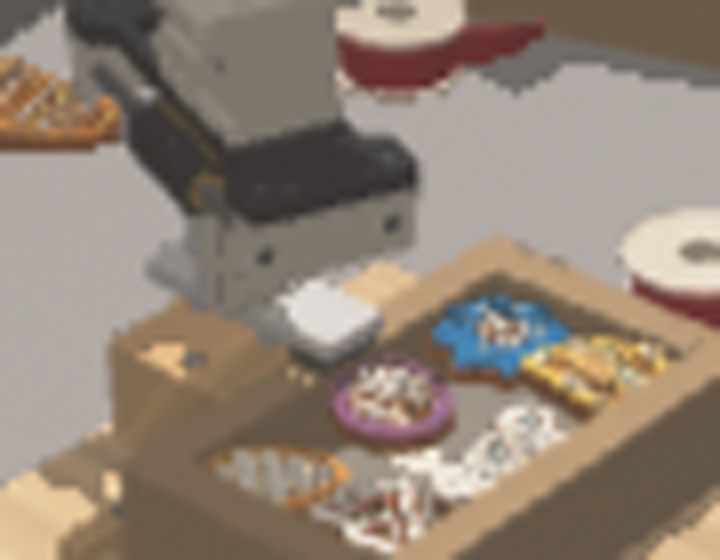

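move_arm --pt "-0.25 0.15 0 0 0 0" --pt "0 0 2.5 0 0 0" --pt "0 0 3 0 0 0" --pt "0 0 4 0 0 0" --pt "0 0 0 0 0 0"

```text
clock: 21.85
position: [0.663, -0.0602, 0.2191]
ee_rot: [2.721, 1.559, 0.013]
force: [0.8, -0.2, 0.4]
width: 0.002
```

```bash
python3 - <<'E'
from h import *
s=snap('side','s9.png')
b=cv2.imread('pics/s9.png')[130:200,280:370]
cv2.imwrite('pics/c9.png',cv2.resize(b,None,fx=8,fy=8,interpolation=cv2.INTER_CUBIC))
for f in range(0,180,30): 
  for r in (-.033,.033): print(f,r,((proj(s,J(POSE,(.1+r*np.cos(np.radians(f)),r*np.sin(np.radians(f)),.108)))-[280,130])*8).round())
E
```

```text
0 -0.033 [[324. 274.]]
0 0.033 [[209. 220.]]
30 -0.033 [[342. 254.]]
30 0.033 [[190. 239.]]
60 -0.033 [[340. 233.]]
60 0.033 [[190. 260.]]
90 -0.033 [[318. 216.]]
90 0.033 [[212. 278.]]
120 -0.033 [[283. 207.]]
120 0.033 [[248. 288.]]
150 -0.033 [[243. 209.]]
150 0.033 [[289. 286.]]
```

View pics/c9.png

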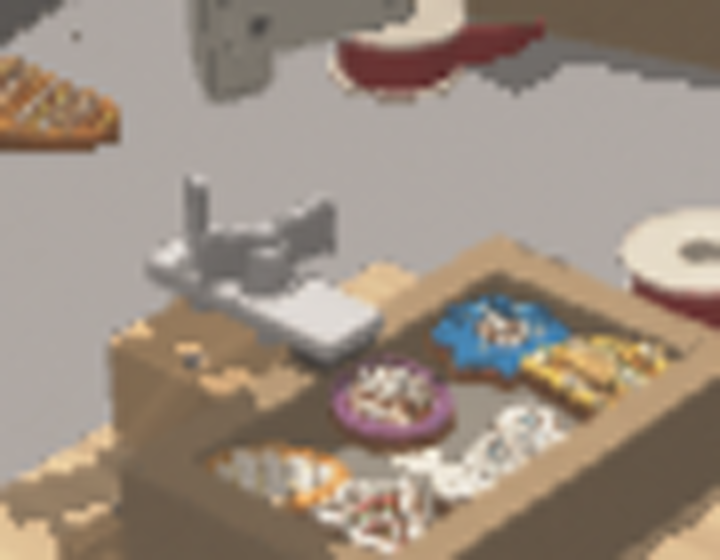

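move_arm --pt "0 0 -3.5 0 0 0" --pt "0 0 -3.5 0 0 0" --pt "0 0 -3 0 0 0" --pt "0 0 0 0 0 0" --pt "0 0 0 0 0 0"

```text
clock: 22.4
position: [0.6592, -0.0595, 0.1117]
ee_rot: [-2.728, -1.556, 0.004]
force: [0.6, 0.8, 0.6]
width: 0.009
```

```bash
python3 st.py -292 -348 7 0 24 22
```

```text
now [ 0.6592 -0.0595  0.1117] [0.55614874 0.77670597 0.59699301]
yaw_jig 67.60832407911514 j7 -30.21157865673378 start [ 0.6632 -0.0601] shift cm [ 0.4  -0.06] turn 0.39167592088483616
[[0.45, 0.07, -0.0, 0.0, 0.0, -8.0], [0.45, -0.0, -0.0, 0.0, 0.0, -8.0], [0.45, -0.06, -0.0, 0.0, 0.0, -8.0], [0.44, -0.13, -0.0, 0.0, 0.0, -8.0], [0.42, -0.18, -0.0, 0.0, 0.0, -8.0], [0.38, -0.24, -0.0, 0.0, 0.0, -8.0], [0.35, -0.29, -0.0, 0.0, 0.0, -8.0]]
```

move_arm --pt "0 0 0.4 0 0 0" --pt "0.4 -0.06 0 0 0 0" --pt "0.45 0.07 0 0 0 -8" --pt "0.45 0 0 0 0 -8"

```text
clock: 22.8
position: [0.6737, -0.0597, 0.118]
ee_rot: [2.924, 1.148, 0.002]
force: [-2.1, 0.2, 0.3]
width: 0.004
```

move_arm --pt "0.45 -0.06 0 0 0 -8" --pt "0.44 -0.13 0 0 0 -8"

```text
clock: 23.0
position: [0.6824, -0.061, 0.1178]
ee_rot: [-3.055, -0.73, -0.001]
force: [-1.8, 1.1, -0.2]
width: 0.006
```

```bash
python3 st.py -324 -348 3 0 24 22
```

```text
now [ 0.6824 -0.061   0.1178] [-1.81440682  1.08776101 -0.15479534]
yaw_jig 35.09955735322237 j7 -57.27427128705759 start [ 0.6812 -0.0612] shift cm [-0.12 -0.02] turn 0.9004426467776057
[[0.42, -0.18, -0.0, 0.0, 0.0, -8.0], [0.38, -0.24, -0.0, 0.0, 0.0, -8.0], [0.35, -0.29, -0.0, 0.0, 0.0, -8.0]]
```

move_arm --pt "0.38 -0.18 0 0 0 -8" --pt "0.36 -0.24 0 0 0 -8"

```text
clock: 23.2
position: [0.6899, -0.0644, 0.1177]
ee_rot: [-3.126, -0.299, -0.001]
force: [-1.2, 3.6, -0.7]
width: 0.001
```

move_arm --pt "0.35 -0.29 0 0 0 -8"

```text
clock: 23.3
position: [0.6935, -0.067, 0.1177]
ee_rot: [-3.139, -0.081, -0.001]
force: [-1.3, 3.4, -1.9]
width: 0.006
```

```bash
python3 st.py -348 -349 1 0 24 22
```

```text
now [ 0.6935 -0.067   0.1177] [-1.25593746  3.42037833 -1.86268987]
yaw_jig 11.155202334851145 j7 -76.78796784959479 start [ 0.6927 -0.0684] shift cm [-0.08 -0.14] turn 0.8447976651488602
[[0.04, -0.04, -0.0, 0.0, 0.0, -1.0]]
```

move_arm --pt "-0.1 0.35 0 0 0 0" --pt "0 0 2.5 0 0 0" --pt "0 0 2.5 0 0 0" --pt "-0.2 -0.3 0 0 0 8.5" --pt "-0.2 -0.3 0 0 0 8.5" --pt "-0.2 -0.3 0 0 0 8.5" --pt "-0.2 -0.3 0 0 0 8.5" --pt "-0.2 -0.3 0 0 0 8.5"

```text
clock: 24.1
position: [0.6823, -0.0803, 0.1679]
ee_rot: [2.888, 1.234, 0.002]
force: [-0.7, -1.0, 0.6]
width: 0.007
```

move_arm --pt "-0.2 -0.3 0 0 0 8.5" --pt "-0.2 -0.3 0 0 0 8.5" --pt "-0.2 -0.3 0 0 0 8.5" --pt "-0.2 -0.3 0 0 0 8.5" --pt "-0.2 -0.3 0 0 0 8.5" --pt "-0.2 -0.3 0 0 0 8.5" --pt "-0.2 -0.3 0 0 0 8.5" --pt "-0.2 -0.3 0 0 0 8.5"

```text
clock: 24.9
position: [0.6663, -0.1045, 0.1679]
ee_rot: [1.704, 2.637, 0.0]
force: [-0.3, -1.5, 0.4]
width: 0.007
```

move_arm --pt "-0.2 -0.3 0 0 0 8.5" --pt "-0.2 -0.3 0 0 0 8.5" --pt "-0.2 -0.3 0 0 0 8.5" --pt "-0.2 -0.3 0 0 0 8.5" --pt "-0.2 -0.3 0 0 0 8.5" --pt "-0.2 -0.3 0 0 0 8.5" --pt "-0.2 0 0 0 0 8.5" --pt "0 0 0 0 0 8.5"

```text
clock: 25.7
position: [0.6522, -0.1227, 0.1679]
ee_rot: [-0.061, 3.139, -0.003]
force: [-0.5, 0.5, -0.6]
width: 0.004
```

```bash
python3 st.py -166 -345 22 3 24 28|head -2;python3 st.py -166 -246 10 0 24 22
```

```text
now [ 0.6522 -0.1227  0.1679] [-0.53840532  0.53542862 -0.61173128]
yaw_jig 190.4471475364504 j7 82.91015296815513 start [ 0.6491 -0.1222] shift cm [-0.31  0.06] turn 3.552852463549584
now [ 0.6522 -0.1227  0.1679] [-0.53840532  0.53542862 -0.61173128]
yaw_jig 190.4471475364504 j7 82.91015296815513 start [ 0.6485 -0.1162] shift cm [-0.37  0.65] turn 3.552852463549584
[[-0.32, 0.33, -0.0, 0.0, 0.0, -8.0], [-0.27, 0.36, -0.0, 0.0, 0.0, -8.0], [-0.21, 0.4, -0.0, 0.0, 0.0, -8.0], [-0.16, 0.43, -0.0, 0.0, 0.0, -8.0], [-0.1, 0.44, -0.0, 0.0, 0.0, -8.0], [-0.03, 0.45, -0.0, 0.0, 0.0, -8.0], [0.03, 0.46, -0.0, 0.0, 0.0, -8.0], [0.09, 0.44, -0.0, 0.0, 0.0, -8.0]]
[[0.16, 0.43, -0.0, 0.0, 0.0, -8.0], [0.21, 0.4, -0.0, 0.0, 0.0, -8.0]]
```

move_arm --pt "-0.3 0.05 0 0 0 3.5" --pt "0 0 -2.5 0 0 0" --pt "0 0 -2.5 0 0 0" --pt "0 0 0 0 0 0" --pt "-0.06 0.6 0 0 0 0"

```text
clock: 26.2
position: [0.648, -0.1178, 0.1173]
ee_rot: [0.141, -3.137, 0.004]
force: [-1.2, -4.7, -0.9]
width: 0.004
```

move_arm --pt "-0.32 0.33 0 0 0 -8" --pt "-0.27 0.36 0 0 0 -8"

```text
clock: 26.4
position: [0.6426, -0.1094, 0.1182]
ee_rot: [0.304, 3.126, -0.002]
force: [-1.5, -4.7, -2.5]
width: 0.002
```

move_arm --pt "-0.21 0.4 0 0 0 -8"

```text
clock: 26.5
position: [0.6403, -0.1056, 0.1183]
ee_rot: [0.522, 3.097, -0.003]
force: [-1.0, -4.1, -3.1]
width: 0.006
```

```bash
python3 st.py -190 -345 22 3 24 22|head -2
```

```text
now [ 0.6403 -0.1056  0.1183] [-1.02870474 -4.07833618 -3.13081351]
yaw_jig 169.08405629946742 j7 61.54759008758357 start [ 0.6405 -0.1053] shift cm [0.02 0.03] turn 0.9159437005325799
```

move_arm --pt "-0.16 0.43 0 0 0 -8" --pt "-0.1 0.44 0 0 0 -8"

```text
clock: 26.7
position: [0.6373, -0.0969, 0.1181]
ee_rot: [0.948, 2.995, -0.003]
force: [-2.8, -5.0, -3.1]
width: 0.004
```

move_arm --pt "-0.03 0.45 0 0 0 -8"

```text
clock: 26.8
position: [0.6367, -0.0923, 0.1181]
ee_rot: [-1.154, -2.922, 0.003]
force: [-3.8, -4.5, -2.8]
width: 0.006
```

move_arm --pt "0.03 0.46 0 0 0 -8" --pt "0.09 0.44 0 0 0 -8"

```text
clock: 27.0
position: [0.6373, -0.0829, 0.1179]
ee_rot: [-1.549, -2.732, 0.003]
force: [-5.9, -4.0, -1.6]
width: 0.002
```

move_arm --pt "-0.2 -0.12 0 0 0 0" --pt "-0.3 -0.2 0 0 0 0" --pt "0 0 2.5 0 0 0" --pt "0 0 4 0 0 0" --pt "0 0 4 0 0 0" --pt "-3 -3.5 0 0 0 0" --pt "-3 -3.5 0 0 0 0" --pt "-3 -3.5 0 0 0 0"

```text
clock: 27.8
position: [0.5437, -0.1909, 0.2235]
ee_rot: [1.535, 2.737, 0.002]
force: [1.6, -0.8, -0.6]
width: -0.0
```

move_arm --pt "-3 -3.5 0 0 0 0" --pt "-3 -3.5 0 0 0 0" --pt "-3 -3.5 0 0 0 0" --pt "-3 -3.5 0 0 0 0" --pt "-3 -3.5 0 0 0 0" --pt "-3 -3.5 0 0 0 0" --pt "-3 -3.5 0 0 0 0" --pt "0 0 0 0 0 0"

```text
clock: 28.6
position: [0.3287, -0.4411, 0.223]
ee_rot: [1.551, 2.73, -0.006]
force: [0.4, 0.8, -0.2]
width: 0.008
```

```bash
python3 - <<'E'
from h import *
t=snap('top','t10.png');s=snap('side','s10.png')
b=cv2.imread('pics/s10.png')[130:205,270:345];a=cv2.imread('pics/t10.png')[130:240,280:450]
a=cv2.resize(a,None,fx=2.6,fy=2.6,interpolation=cv2.INTER_CUBIC);b=cv2.resize(b,None,fx=4.7,fy=4.7,interpolation=cv2.INTER_CUBIC)
h=max(a.shape[0],b.shape[0]); pad=lambda i:cv2.copyMakeBorder(i,0,h-i.shape[0],0,0,cv2.BORDER_CONSTANT)
cv2.imwrite('pics/c10.png',np.hstack([pad(a),pad(b)])); print(a.shape,b.shape)
for q in ((.072,.116,.074),(.072,-.116,.074),(-.072,-.116,.074),(-.072,.116,.074)): print(((proj(t,J(POSE,q))-[280,130])*2.6).round())
for n,im in (('top',t),('side',s)):
  for k in ('box','clamp_bar','spool','marker','scissors','wing_nut'):
    for o in outline_of(n,k)[:1]: print(n,k,round(o['p'],2),o['rect'],np.round(cv2.boxPoints(cv2.minAreaRect(np.argwhere(o['mask'])[:,::-1].astype(np.float32)))).tolist())
E
```

```text
(286, 442, 3) (352, 352, 3)
[[114.  89.]]
[[316. 118.]]
[[302. 243.]]
[[ 96. 214.]]
top box 0.82 [315.9, 162.6, 86.4, 59.2] [[315.0, 213.0], [322.0, 163.0], [403.0, 175.0], [395.0, 225.0]]
top clamp_bar 0.72 [415.8, 181.5, 27.3, 25.3] [[417.0, 184.0], [441.0, 184.0], [441.0, 206.0], [417.0, 206.0]]
top spool 0.64 [416.6, 181.2, 28.3, 24.5] [[417.0, 182.0], [443.0, 182.0], [443.0, 206.0], [417.0, 206.0]]
top marker 0.55 [287.0, 175.6, 12.8, 39.3] [[285.0, 215.0], [294.0, 174.0], [299.0, 175.0], [290.0, 216.0]]
top scissors 0.94 [169.6, 236.0, 50.5, 28.1] [[161.0, 244.0], [207.0, 221.0], [219.0, 244.0], [173.0, 268.0]]
top wing_nut 0.6 [307.1, 138.0, 101.2, 110.5] [[303.0, 236.0], [319.0, 133.0], [413.0, 148.0], [398.0, 250.0]]
side box 0.56 [295.9, 160.5, 77.5, 59.2] [[291.0, 189.0], [357.0, 149.0], [380.0, 187.0], [314.0, 227.0]]
side clamp_bar 0.86 [296.3, 157.5, 29.7, 19.5] [[298.0, 164.0], [305.0, 149.0], [331.0, 163.0], [324.0, 177.0]]
side spool 0.57 [357.6, 154.7, 22.3, 20.9] [[355.0, 165.0], [361.0, 152.0], [380.0, 160.0], [374.0, 173.0]]
side marker 0.75 [287.1, 217.2, 25.7, 19.6] [[284.0, 221.0], [287.0, 216.0], [316.0, 235.0], [313.0, 240.0]]
side scissors 0.94 [254.2, 291.4, 45.0, 50.5] [[253.0, 325.0], [300.0, 288.0], [318.0, 310.0], [271.0, 348.0]]
```

View pics/c10.png

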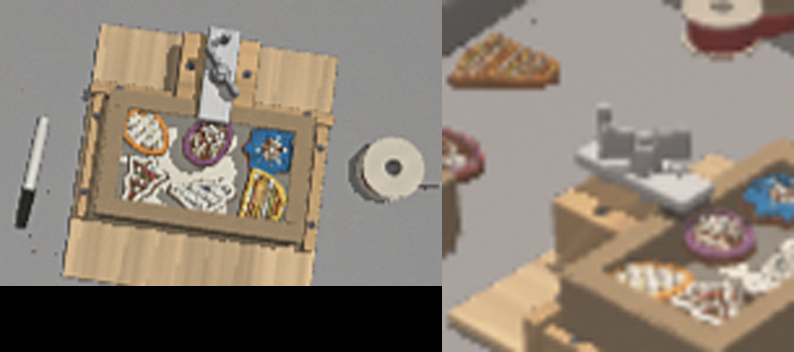

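```bash
python3 -c "
from h import *
print(workorder.sign_off())"
```

```text
the job is handed in; nothing more can be done
None
```

The box is home and square against the fence, and the wing nut is tightened so the bar presses on the lid. I handed the job in at about 29 s on the robot's clock. No verdict came back.

**Pushing the box home:** I pushed the box straight back with closed fingertips until it stopped. The force reached about 16 N, with the finger at x = -81.8 mm in the jig's frame against -81.5 mm expected. In the final top picture the box's corners matched the computed home position to within 1–2 mm. The box was never lifted.

**Tightening the nut:** I used four clockwise strokes on the wings, about 630° in all. The push was about 2 N while the nut ran free and rose to about 7 N as the pad pressed on the lid. When I let go, the nut eased back about 90°, to a wing angle of about 40° in the jig's frame. That fits the stated rest point near 11.9 rad, with a start near 2.5 rad.

**Checks that were weak or disagreed:**
- **Final nut angle:** It was read only from low-resolution pictures. Judging by force, the pad first met the lid nearer 550° of turning than the 520° the angle count gives.
- **Third stroke:** The force read near zero for part of it, but a picture confirmed the nut had turned.
- **Network outlines:** In the last top picture the network mislabelled the bar (as the spool) and the nut (as the whole jig), so I relied on the picture itself there.
- **Things beside the jig:** The spool, marker and scissors were found at their starting positions to within a pixel or two. The scissors' fitted outline was tilted differently in the top picture, but the rectangle around them was the same.

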